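Nest and pin a bundle of U-channels in a transit cradle

ROBOT

A 6-joint arm with a two-finger parallel gripper is mounted at the origin on a cart in front of the work surface, level with it; the furniture and walls round the work are solid. World frame = base frame: x ahead of the robot, y to its left, z up, the work surface at z = 0. Lengths are in m, angles in rad, forces in N, time in s.
With the tool pointing down it reaches from about 0.3 to 0.875 m from the base axis. Payload 6.4 kg.
Tool frame: the origin (TCP) lies between the finger pads; the fingertips stand 8 mm ahead of it and the grasp point (between the pads) lies 11 mm behind it; z points along the fingers, y is the direction in which the jaws open and shut (so a half turn about z gives the same grasp; the last joint's range is limited). The gripper opens to 85 mm and grips with 20 to 120 N. Pads are 22 mm wide; open, the fingers measure 114 mm over their backs; the gripper's body (76 mm by 85 mm) begins 54 mm behind the grasp point. The pads swing forward as they close: fully open they stand 13 mm farther back than shut.
Start: joints at [-0.206, 0.181, 1.607, -0, 1.354, -0.206], TCP at [0.575, 0, 0.239] pointing down, gripper open.
Joint ranges: [-2.99, 2.99], [-0.89, 2.07], [0.3, 2.58], [-1.14, 4.28], [0, 2.63], [-3.12, 3.12]. Speed limits (rad/s): [2.57, 2.57, 3.01, 3.14, 3.14, 3.14].

INTERFACE

Orientations are given as a unit quaternion [w, x, y, z].
In Python, from bench import monitor, viewer, workorder, spotter gives the robot as it stands. The module is installed in compiled form; this text tells all that it offers.
- The arm moves only by the tool move_arm, never from a script. Its argument "motion" is a list of rows, each a list of 3 entries, a list of its own where there are three numbers: the shift along the tool's x, y, z in units of 60 mm (1.0 is 60 mm), then the turn, a rotation vector about the tool's x, y, z in units of 8 degrees (1.0 is 8 degrees), then the opening in per cent of the stroke, from 0 (shut) to 100 (fully open). In form: [[[dx, dy, dz], [rx, ry, rz], grip], ...]. A call has 1 to 10 rows; each row is the pose to reach, as a shift and turn from the pose commanded when the call began, along the tool's axes at that moment; what a row does not reach only later rows make up. A row lasts 1/8 s, in which the tool goes at most 62.5 mm and 10.7 degrees, less where a joint would pass 70% of its speed; a pose out of reach is approached as far as the arm can. A call with a gripper value outside its range is refused whole. The fingers move at their own pace and stop on an object; the grip force is fixed at half the most. Time passes only in rows, so rows that repeat a pose let the fingers close. It gives the time, the measured TCP pose, the force and the opening at its end, in the units of the state.
- monitor.get_obs(): the state, without advancing time (a new reading comes with each control period).
- viewer.camera(name): name is "scene" or "side" or "wrist"; returns the picture (420x560x3 uint8, blue, green, red); there is no depth.
- viewer.calibration(name): a dict with "fovy" (degrees; the focal length in pixels is half the picture's height over the tangent of half this angle, whatever the lens; pixels are square), "cx", "cy" (the principal point, pixels), "extrinsics" (4x4, takes a point from camera to world coordinates). Camera axes: x right, y down, z forward; pixel columns grow to the right and rows downward; lengths in m; the calibration is good to about 2 mm. The wrist camera is an equidistant fisheye: a pixel r from the principal point sees the ray r / f radians off the axis. A picture is of the moment at which its call begins: read the wrist's pose just before it. calibration takes no time and is no camera call; for the wrist camera it gives the pose at the moment of the call.
- workorder.hand_in(): hands the job in, once; it reports no verdict.
Trained networks look in the newest picture that a camera, given by its name, has taken for a name from the list of things; names that differ only in an ending like _2 or _b are one class to them, and where a whole thing is asked for, a point or a joint stands for the part that bears it (a point fixed in the world has none). Each returns a list of dicts, best first, with "score" (0 to 1); they miss things now and then, are a little off and sometimes report something else, mostly with a low value. They report only what shows in the picture. A call takes as long as a camera call.
- spotter.search_frame(camera, name): "centre" ([column, row] as shares, 0 to 1, of the picture: columns of its width, rows of its height, amid what is visible of it).
- spotter.outline_of(camera, name): "region" (420x560 bool, what is visible of it) and "centre" ([column, row] as shares, 0 to 1, of the picture: columns of its width, rows of its height, amid what is visible of it).
The state is a dict: "time_s": time; "q": joint angles; "dq": joint speeds; "joint_efforts": joint torques, N m; "eef_pos": TCP position; "eef_rot": TCP orientation; "wrist_force": force on the tool from outside, world axes, zero at the start; "torque": the same for the moment, N m; "opening": opening from 0.0 (shut) to 1.0 (fully open).
Only numpy, scipy, OpenCV 4.12 (cv2) and the standard library are available. Lean on these libraries where they do the work, as an engineer would, in place of code of your own. Each camera call takes 0.05 s, during which the arm holds its last target. There are 200 camera calls.

TASK

Bundle the three aluminium U-channels in the plywood cradle: lay the two open-side-up ones flat in its two bays, either one in either bay, centred lengthways; then set the drilled open-side-down one astride them so that each of its flanges drops into one of the lower channels, turned so that its hole lies over the cradle's socket. Then push the red-headed locking pin through that hole fully home into the socket, let go, and leave everything else on the bench where it is.

Things in the scene. Friction and masses are not known exactly. Their poses are not given: they have to be found in the camera images.
- channel_a: aluminium U-channel, loose, 0.17 kg: 150 mm long (its x axis), 54 mm wide (y), 30 mm high (z), all walls 4 mm thick, 46 mm clear between flanges. Starts lying OPEN SIDE UP, web flat on the worktop, z up out of the opening. Origin: centre of the web's underside. No hole, ends alike; channel_a and channel_b are identical.
- channel_b: aluminium U-channel, loose, 0.17 kg: 150 mm long (its x axis), 54 mm wide (y), 30 mm high (z), all walls 4 mm thick, 46 mm clear between flanges. Starts lying OPEN SIDE UP, web flat on the worktop, z up out of the opening. Origin: centre of the web's underside. No hole, ends alike; channel_a and channel_b are identical.
- channel_c: aluminium U-channel, loose, 0.17 kg: 150 mm long (its x axis), 54 mm wide (y), 30 mm high (z), all walls 4 mm thick, 46 mm clear between flanges. Starts lying OPEN SIDE DOWN on its flange edges, web on top, z up. Origin: centre of the plane of the flange edges. A 14 mm hole goes through the web on its centre line, 45 mm from the middle towards +x.
- channel_c_hole (a point): centre of the 14 mm hole of channel_c, on the outer (upper) face of its web: 45 mm along +x and 30 mm up z from the channel's origin
- cradle: fixed (place and yaw vary): plywood board 124 (x) by 172 (y) by 8 mm with two bays along x, each between two black ribs 6 mm high that leave a channel 3 mm on either side. Seated channels have a 28 mm gap between them, and in it, 45 mm to +x, a steel socket block 24 (x) by 20 (y) mm, top 34 mm above the bench. Origin: centre of the underside. Seated astride, channel_c has its flange edges 12 mm above the bench.
- cradle_bay_left (a point): centre of the bay on the cradle's +y side, on the board's top, 8 mm above the bench, 41 mm to +y of the cradle's centre line; axes as the cradle's. A seated lower channel's origin lies here.
- cradle_bay_right (a point): the same for the bay on the cradle's -y side, 41 mm to -y of the cradle's centre line
- cradle_socket (a point): centre of the mouth of the vertical 12 mm hole (26 mm deep, chamfered 1.8 mm) in the socket block's top, 45 mm along +x from the cradle's centre and 34 mm above the bench; axes as the cradle's
- lock_pin: locking pin, 40 g, upright in its stand: steel shank 8 mm across, 30 mm long, last 7 mm tapered; collar 18 mm across, 4 mm thick; on it a red round grip 14 mm across, 26 mm tall. Origin: centre of the collar's underside (tip at z = -30 mm, top at +30 mm); z up. Home, the collar lies on channel_c's web.
- lock_pin_tip (a point): the lower end of the pin's shank, 30 mm below the pin's origin
- pin_stand: fixed wooden block 50x50 mm, 34 mm high, with a 10.6 mm through hole in the middle of its top in which the pin stands loosely, its collar on the block; origin: centre of the underside
- glue_bottle: bystander: standing yellow glue bottle with an orange nozzle, 55 mm across, 156 mm tall; origin at the centre of its underside
- tape_measure: bystander: orange tape measure, 32x93 mm, 64 mm tall; origin at the centre of its underside
- spanner_2: bystander: steel combination spanner lying flat, 129x31x8 mm, long axis x; origin at the centre of its underside
- pliers_1: bystander: pliers with red grips lying flat, 185x36x14 mm, long axis x; origin at the centre of its underside
- driver_3: bystander: small green screwdriver lying down, 130x23x21 mm, long axis x; origin at the centre of its underside
- driver_2: bystander: red screwdriver lying down, 160x25x23 mm, long axis x; origin at the centre of its underside
- sanding_block: bystander: black and grey sanding block, 110x58x30 mm, long axis x; origin at the centre of its underside

How it is judged:
By the outcome, as a careful person would: the job done as asked, in the order asked, and still so for the second after the job is handed in, with the robot touching nothing.
It also fails if it takes over 72 s, if anything falls off the work surface, if the arm or the gripper's body presses on something with over 40 N, if the wrist force passes 120 N, or if a joint passes its speed limit or range.

## Working session

There is one attempt and no reset: what is moved stays moved. The work goes in short steps, Python scripts to look and compute and a tool call to move; the robot and the scene stay as the last step left them, time stands still between calls to the robot, and variables do not carry over. Pictures are saved under pics/ and viewed, about 8 in all and at most 12, crops included, and the job is handed in when it is done.

Besides the shell and the picture viewer there is one more tool, called after ">>>" as a command line: name --argument value ..., lists and objects as JSON in quotes. move_arm: Moves the arm, as the interface text tells. Its arguments: {"type":"object","properties":{"motion":{"type":"array","items":{"type":"array"}}},"required":["motion"]}

```bash
mkdir -p pics; cat > h.py <<'E'
import numpy as np, cv2
from bench import monitor, viewer, workorder, spotter
def ray(cal,u,v,fish):
    f=210/np.tan(np.radians(cal["fovy"])/2)
    d=np.array([u-cal["cx"],v-cal["cy"]])
    if fish:
        r=np.hypot(*d); t=r/f
        c=np.array([*(d/max(r,1e-9)*np.sin(t)),np.cos(t)])
    else: c=np.array([*(d/f),1])
    E=np.array(cal["extrinsics"]); return E[:3,3],E[:3,:3]@c
def to_world(cal,u,v,z,fish):
    o,d=ray(cal,u,v,fish); return o+d*(z-o[2])/d[2]
def proj(cal,P,fish):
    f=210/np.tan(np.radians(cal["fovy"])/2)
    E=np.array(cal["extrinsics"]); c=E[:3,:3].T@(np.array(P)-E[:3,3])
    if fish:
        r=np.hypot(c[0],c[1]); t=np.arctan2(r,c[2]); return np.array([cal["cx"],cal["cy"]])+f*t*c[:2]/max(r,1e-9)
    return np.array([cal["cx"],cal["cy"]])+f*c[:2]/c[2]
E
python3 - <<'E'
from h import *
np.set_printoptions(precision=3,suppress=True)
ims=[]
for n in ["scene","side","wrist"]:
    cal=viewer.calibration(n); im=viewer.camera(n); cv2.imwrite(f"pics/{n}0.png",im)
    print(n,cal["fovy"],cal["cx"],cal["cy"],np.array(cal["extrinsics"]).tolist())
    for o in ["channel_a","channel_c","channel_c_hole","cradle","cradle_socket","lock_pin","pin_stand"]:
        for r in spotter.search_frame(n,o)[:3]:
            u,v=r["centre"][0]*560,r["centre"][1]*420
            z={"channel_c_hole":.03,"cradle_socket":.034,"lock_pin":.05,"pin_stand":.02}.get(o,.01)
            print(o,round(r["score"],2),round(u),round(v),to_world(cal,u,v,z,n=="wrist"))
print(monitor.get_obs())
E
```

```text
scene 42.75033281401075 283.6757956077996 216.60729565483064 [[-0.9059520988031733, -0.22732525629284675, 0.35717505865543936, -0.13541671358539492], [-0.423127172206879, 0.5153037720271222, -0.7452686889134882, 1.4571403202397184], [-0.014635259284863944, -0.8263082054451663, -0.5630280266555596, 1.1178863486912556], [0.0, 0.0, 0.0, 1.0]]
channel_a 0.75 370 169 [ 0.388 -0.48   0.01 ]
channel_a 0.74 296 196 [ 0.584 -0.158  0.01 ]
channel_a 0.69 233 276 [0.573 0.359 0.01 ]
channel_c 0.75 370 169 [ 0.388 -0.48   0.01 ]
channel_c 0.74 296 196 [ 0.584 -0.158  0.01 ]
channel_c 0.69 233 276 [0.573 0.359 0.01 ]
channel_c_hole 0.9 295 194 [ 0.578 -0.138  0.03 ]
channel_c_hole 0.73 313 172 [ 0.581 -0.326  0.03 ]
cradle 0.92 280 249 [0.498 0.17  0.01 ]
cradle 0.71 296 197 [ 0.581 -0.149  0.01 ]
cradle_socket 0.69 277 247 [0.498 0.194 0.034]
pin_stand 0.52 302 285 [0.353 0.317 0.02 ]
pin_stand 0.51 277 247 [0.506 0.178 0.02 ]
side 51.90642998659501 282.1590259708722 208.87438891082107 [[0.9536982955020459, -0.18563732438687827, 0.2366396943688303, 0.2327858163994228], [-0.3007240940505204, -0.5
[... 1016 characters left out ...]
nel_a 0.93 280 293 [ 0.571 -0.145  0.01 ]
channel_c 0.93 280 293 [ 0.571 -0.145  0.01 ]
channel_c_hole 0.73 280 292 [ 0.571 -0.132  0.03 ]
channel_c_hole 0.22 224 62 [0.512 0.132 0.03 ]
cradle 0.55 224 63 [0.509 0.134 0.01 ]
cradle_socket 0.66 227 65 [0.517 0.127 0.034]
{'time_s': 1.2, 'q': array([-0.206,  0.181,  1.607, -0.   ,  1.354, -0.206]), 'dq': array([0.001, 0.001, 0.   , 0.002, 0.001, 0.   ]), 'joint_efforts': array([  0.001, -44.485, -35.168,  -0.   ,   0.001,  -0.   ]), 'eef_pos': array([0.575, 0.   , 0.239]), 'eef_rot': array([-0.   ,  0.707,  0.707, -0.   ]), 'wrist_force': array([-0.572, -0.094, -0.216]), 'torque': array([ 0.045, -0.002, -0.033]), 'opening': 1.0001832615245456}
```

View pics/side0.png

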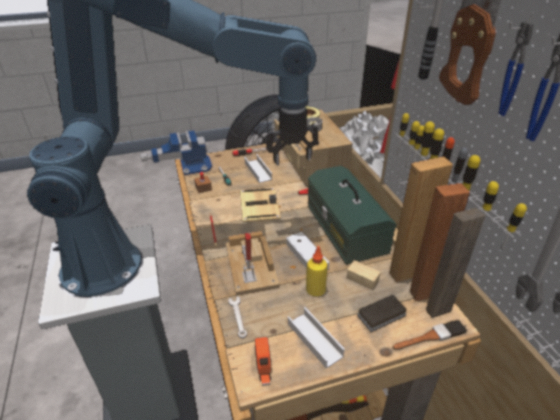

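View pics/wrist0.png

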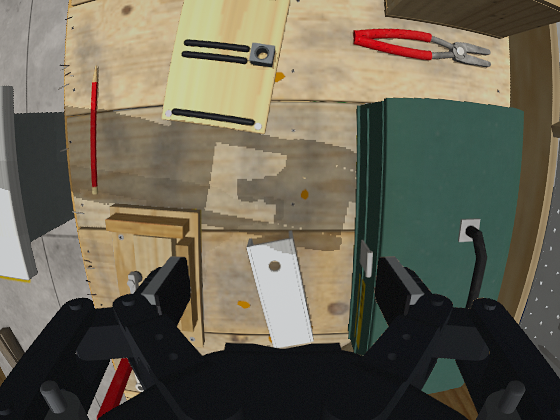

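The wrist view shows c with its hole at about (274,266), and the cradle at the top with its socket at (262,54) on the +x side. The side view shows open-up channels near (258,168) and (316,338), and the pin stand at (202,184). I'll move over the cradle for a closer look.

>>> move_arm --motion '[[[3.2,-0.7,-1],[0,0,0],100],[[3.2,-0.7,-1],[0,0,0],100],[[3.2,-0.7,-1],[0,0,0],100],[[3.2,-0.7,-1],[0,0,0],100],[[3.2,-0.7,-1],[0,0,0],100],[[3.2,-0.7,-1],[0,0,0],100]]'

```text
time_s: 1.95
eef_pos: [0.5331, 0.1907, 0.2984]
eef_rot: [-0.0, 0.708, 0.707, -0.001]
wrist_force: [-1.2, 0.1, 0.5]
opening: 0.998
```

```bash
python3 - <<'E'
from h import *
import json
np.set_printoptions(precision=4,suppress=True)
cal=viewer.calibration("wrist"); im=viewer.camera("wrist"); cv2.imwrite("pics/w1.png",cv2.resize(im,(800,600),interpolation=cv2.INTER_CUBIC))
json.dump({k:np.array(v).tolist() for k,v in cal.items()},open("w1.json","w"))
for o,z in [("channel_a",.015),("channel_c_hole",.03),("cradle",.008),("cradle_socket",.034),("lock_pin",.05),("pin_stand",.034)]:
    for r in spotter.outline_of("wrist",o)[:3]:
        u,v=r["centre"][0]*560,r["centre"][1]*420
        b=r["region"].astype(np.uint8); c=max(cv2.findContours(b,0,2)[0],key=cv2.contourArea)
        w=np.array([to_world(cal,*p[0],z,True)[:2] for p in c],np.float32)
        print(o,round(r["score"],2),round(u),round(v),to_world(cal,u,v,z,True)[:2],cv2.minAreaRect(w))
print(monitor.get_obs()["eef_pos"])
E
```

```text
channel_a 0.84 303 51 [0.5584 0.3495] ((0.5599220991134644, 0.3526252210140228), (0.057418838143348694, 0.14335490763187408), 6.82028341293335)
channel_a 0.46 303 343 [ 0.5644 -0.0806] ((0.5607101917266846, -0.07537046819925308), (0.05590590834617615, 0.026781538501381874), 11.228522300720215)
channel_c_hole 0.64 132 90 [0.335  0.3076] ((0.33271241188049316, 0.3090667426586151), (0.01607479155063629, 0.029537850990891457), 83.34082794189453)
channel_c_hole 0.46 300 345 [ 0.5594 -0.0738] ((0.5585671663284302, -0.0606488361954689), (0.054195523262023926, 0.02866247668862343), 10.746719360351562)
cradle 0.94 265 201 [0.5088 0.1515] ((0.508410632610321, 0.1487073302268982), (0.1723291575908661, 0.12470285594463348), 79.87699127197266)
cradle 0.36 132 87 [0.3242 0.315 ] ((0.32235926389694214, 0.31185752153396606), (0.016982577741146088, 0.03225812315940857), 83.38017272949219)
cradle_socket 0.83 270 200 [0.516  0.1587] ((0.5100419521331787, 0.15459033846855164), (0.16287708282470703, 0.11770735681056976), 80.343017578125)
lock_pin 0.74 141 93 [0.3574 0.3   ] ((0.3562506437301636, 0.3034735321998596), (0.06245778128504753, 0.055799804627895355), 5.742832183837891)
lock_pin 0.46 132 87 [0.3455 0.3092] ((0.3431883156299591, 0.30639946460723877), (0.015280459076166153, 0.02920333854854107), 83.3604736328125)
pin_stand 0.57 143 91 [0.3536 0.304 ] ((0.34909334778785706, 0.3058806359767914), (0.06181161105632782, 0.053397901356220245), 6.262148857116699)
[0.5332 0.1913 0.299 ]
```

View pics/w1.png

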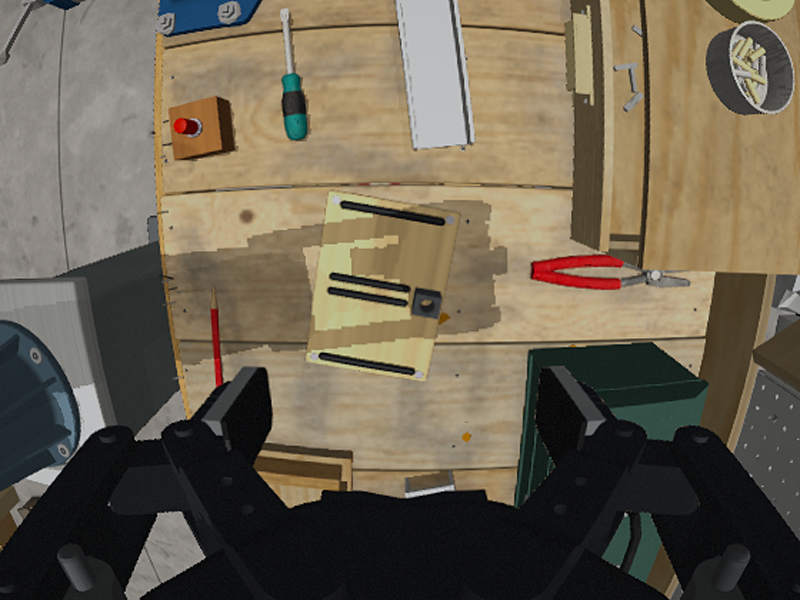

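The view shows cradle at (380,290) of 800×600 with yaw about -10°, the pin in its stand at (187,127) and channel_a at (435,75). I'll move over channel_a and look.

>>> move_arm --motion '[[[1.3,0.4,1],[0,0,-0.85],100],[[1.3,0.4,1],[0,0,-0.85],100],[[1.3,0.4,1],[0,0,-0.85],100],[[1.3,0.4,1],[0,0,-0.85],100]]'

```text
time_s: 2.8
eef_pos: [0.5572, 0.2695, 0.2397]
eef_rot: [0.0, 0.664, 0.748, -0.0]
wrist_force: [0.6, -0.7, 0.9]
opening: 1.0
```

```bash
cat >> h.py <<'E'
def rects(o,z,n=3,cam="wrist"):
    cal=viewer.calibration(cam)
    for r in spotter.outline_of(cam,o)[:n]:
        u,v=r["centre"][0]*560,r["centre"][1]*420
        b=r["region"].astype(np.uint8); c=max(cv2.findContours(b,0,2)[0],key=cv2.contourArea)
        w=np.array([to_world(cal,*p[0],z,cam=="wrist")[:2] for p in c],np.float32)
        m=cv2.minAreaRect(w)
        print(o,round(r["score"],2),round(u),round(v),to_world(cal,u,v,z,cam=="wrist")[:2],np.round([*m[0],*m[1],m[2]],4))
from scipy.spatial.transform import Rotation as R
def delta(P,yawy=None):
    """shift in tool units to world point P; yawy: wanted world angle (deg) of tool y"""
    o=monitor.get_obs(); q=o["eef_rot"]; M=R.from_quat([*q[1:],q[0]]).as_matrix()
    ty=np.degrees(np.arctan2(M[1,1],M[0,1]))
    print("pos",o["eef_pos"],"tool y ang",round(ty,2),"tilt",M[:,2],"open",o["opening"],"F",o["wrist_force"])
    s=M.T@(np.array(P)-o["eef_pos"])/.06
    if yawy is not None:
        a=-(yawy-ty); a=(a+90)%180-90; print("shift",s.round(3),"rz",round(a/8,3))
    else: print("shift",s.round(3))
E
python3 - <<'E'
from h import *
import json
np.set_printoptions(precision=4,suppress=True)
cal1=json.load(open("w1.json"))
for nm,u,v in [("socket",427,303),("boxL",572,240),("boxLtop?",605,250)]:
    for z in (0,.034): print(nm,z,to_world(cal1,u*.7,v*.7,z,True))
im=viewer.camera("wrist"); cv2.imwrite("pics/w2.png",im)
cal=viewer.calibration("wrist"); json.dump({k:np.array(v).tolist() for k,v in cal.items()},open("w2.json","w"))
for z in (.0,.015,.03): rects("channel_a",z,1)
delta([.56,.35,.1])
E
```

```text
socket 0 [0.5546 0.1332 0.    ]
socket 0.034 [0.5528 0.1429 0.034 ]
boxL 0 [ 0.6969  0.1972 -0.    ]
boxL 0.034 [0.684  0.2019 0.034 ]
boxLtop? 0 [0.7341 0.1882 0.    ]
boxLtop? 0.034 [0.7182 0.1936 0.034 ]
channel_a 0.76 296 102 [0.5612 0.3595] [0.5601 0.3592 0.0589 0.162  6.6848]
channel_a 0.76 296 102 [0.561  0.3585] [0.5599 0.3582 0.0566 0.1556 6.6656]
channel_a 0.76 296 102 [0.5605 0.3575] [0.5595 0.3572 0.0542 0.1492 6.657 ]
pos [0.5576 0.2693 0.2407] tool y ang 6.74 tilt [ 0.002   0.0004 -1.    ] open 1.0016885014718266 F [ 0.5061 -0.0624 -0.386 ]
shift [1.331 0.193 2.345]
```

View pics/w2.png

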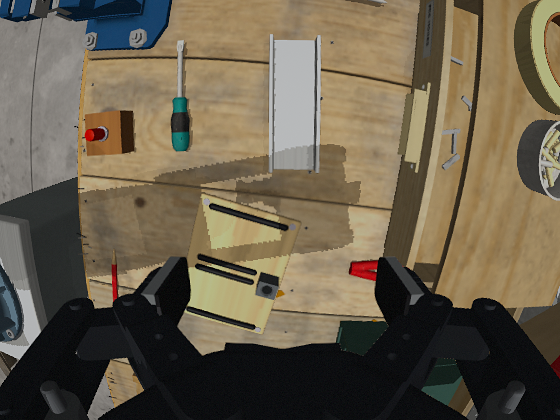

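Channel_a is at (0.5595, 0.357), yaw 96.7°, with clear space around it. Next I grasp it.

>>> move_arm --motion '[[[1.45,0.2,1.5],[0,0,0],100],[[1.45,0.2,1.5],[0,0,0],100],[[1.45,0.2,2.5],[0,0,0],100],[[1.45,0.2,3.4],[0,0,0],100],[[1.45,0.2,3.71],[0,0,0],100],[[1.45,0.2,3.71],[0,0,0],100],[[1.45,0.2,3.71],[0,0,0],0],[[1.45,0.2,3.71],[0,0,0],0],[[1.45,0.2,3.71],[0,0,0],0],[[1.45,0.2,3.71],[0,0,0],0]]'

```text
time_s: 4.25
eef_pos: [0.5608, 0.3587, 0.0201]
eef_rot: [0.001, 0.664, 0.748, 0.002]
wrist_force: [-0.3, -0.3, 6.3]
opening: 0.616
```

>>> move_arm --motion '[[[0,0,-1],[0,0,0],0],[[0,0,-2],[0,0,0],0],[[-0.7,-0.3,-2],[0,0,-1.3],0],[[-1.4,-0.6,-2],[0,0,-2.6],0],[[-2.1,-0.9,-2],[0,0,-3.9],0],[[-2.72,-1.08,-2],[0,0,-5.2],0],[[-2.72,-1.08,-2],[0,0,-6.5],0],[[-2.72,-1.08,-2],[0,0,-7.8],0],[[-2.72,-1.08,-2],[0,0,-9.15],0],[[-2.72,-1.08,-2],[0,0,-9.15],0]]'

```text
time_s: 5.5
eef_pos: [0.5139, 0.1881, 0.1376]
eef_rot: [0.001, 0.088, 0.996, 0.0]
wrist_force: [-0.3, 0.1, -0.9]
opening: 0.617
```

```bash
python3 - <<'E'
from h import *
np.set_printoptions(precision=4,suppress=True)
im=viewer.camera("wrist"); cv2.imwrite("pics/w3.png",im)
rects("cradle",.008,1); rects("channel_a",.15,2)
delta([.5156,.1891,.03],79.9)
E
```

```text
cradle 0.58 180 195 [0.4902 0.1017] [ 0.4976  0.0981  0.0686  0.1235 79.404 ]
channel_a 0.91 30 303 [0.509  0.0419] [ 0.5079  0.0356  0.0288  0.0911 11.42  ]
channel_a 0.67 284 218 [0.4832 0.1932] [ 0.4923  0.1909  0.0528  0.1088 79.5509]
pos [0.5137 0.1881 0.1372] tool y ang 79.81 tilt [ 0.0007  0.0001 -1.    ] open 0.6175855430009123 F [ 0.3104  1.8895 -1.4876]
shift [-0.027  0.021  1.786] rz -0.011
```

View pics/w3.png

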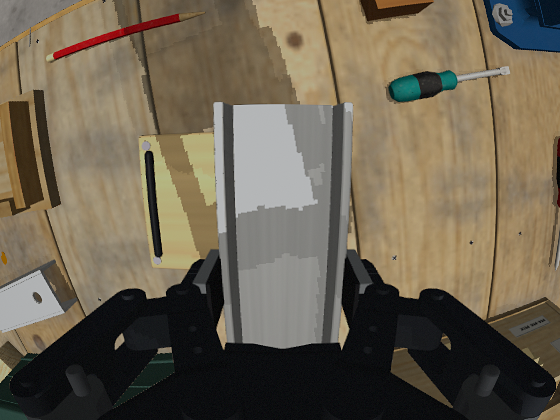

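```bash
python3 - <<'E'
from h import *
import json
np.set_printoptions(precision=4,suppress=True)
c3=viewer.calibration("wrist")
a=np.radians(-10.1);ex=np.array([np.cos(a),np.sin(a)]);ey=np.array([-ex[1],ex[0]]);C=np.array([.5084,.1487])
for u,v in [(140,137),(153,268)]:
    w=to_world(c3,u,v,.008,True)[:2]-C; print("board corner in cradle frame",w@ex,w@ey)
b=to_world(c3,216,103,.147,True)[:2];d=to_world(c3,352,103,.147,True)[:2];m=(b+d)/2
print("end mid",m,"width",np.hypot(*(b-d)),"ang",np.degrees(np.arctan2(*(d-b)[::-1])))
print("centre est",m+.075*ex, "tcp", monitor.get_obs()["eef_pos"])
c1=json.load(open("w1.json"))
for nm,u,v,z in [("TL",330,192,.008),("TR",462,213,.008),("BR",424,381,.008),("BL",306,360,.008),("sock",427,303,.034)]:
    w=to_world(c1,u*.7,v*.7,z,True)[:2]-C; print(nm,w@ex,w@ey)
E
```

```text
board corner in cradle frame -0.06146172257557321 -0.08325974305299974
board corner in cradle frame 0.06051210739897648 -0.0838864910145321
end mid [0.4392 0.2012] width 0.05184164859245741 ang 79.91349758356723
centre est [0.5131 0.1881] tcp [0.5137 0.1881 0.1372]
TL -0.0592089787693291 0.08312221983779723
TR 0.06313177971085451 0.08489495227319577
BR 0.060009897696094286 -0.08579256448231608
BL -0.06068608814970123 -0.0847737290793586
sock 0.04471927900790267 0.002122830313750106
```

>>> move_arm --motion '[[[-0.045,0.03,0.8],[0,0,0],0],[[-0.045,0.03,1.4],[0,0,0],0],[[-0.045,0.03,1.6],[0,0,0],0],[[-0.045,0.03,1.72],[0,0,0],0],[[-0.045,0.03,1.8],[0,0,0],0],[[-0.045,0.03,1.82],[0,0,0],0],[[-0.045,0.03,1.82],[0,0,0],0]]'

```text
time_s: 6.52
eef_pos: [0.5172, 0.1895, 0.0283]
eef_rot: [0.001, 0.087, 0.996, 0.0]
wrist_force: [-0.2, -0.0, -1.9]
opening: 0.615
```

>>> move_arm --motion '[[[0,0,0.02],[0,0,0],78],[[0,0,0.02],[0,0,0],78],[[0,0,0.02],[0,0,0],78],[[0,0,-1],[0,0,0],78],[[0,0,-2],[0,0,0],80],[[0.4,0,-3],[0,0,0],80],[[0.8,0,-3.5],[0,0,0],80],[[0.8,0,-3.5],[0,0,0],80]]'

```text
time_s: 7.52
eef_pos: [0.47, 0.1985, 0.2409]
eef_rot: [0.003, 0.087, 0.996, 0.001]
wrist_force: [0.9, -0.3, 0.1]
opening: 0.798
```

```bash
python3 - <<'E'
from h import *
import json
np.set_printoptions(precision=4,suppress=True)
im=viewer.camera("wrist"); cv2.imwrite("pics/w4.png",im)
json.dump({k:np.array(v).tolist() for k,v in viewer.calibration("wrist").items()},open("w4.json","w"))
rects("cradle",.008,1); rects("channel_a",.038,2)
delta([.47,-.38,.24],90)
viewer.camera("scene"); rects("channel_a",.02,4,"scene")
viewer.camera("side");rects("channel_a",.02,4,"side")
E
```

```text
cradle 0.62 226 213 [0.495  0.1249] [ 0.5033  0.1112  0.0968  0.1322 79.7853]
channel_a 0.97 70 291 [ 0.5577 -0.1199] [ 0.5611 -0.1228  0.0575  0.164  12.6275]
channel_a 0.73 13 287 [ 0.5441 -0.2469] [ 0.5502 -0.2693  0.0544  0.1534 20.1367]
pos [0.4691 0.1975 0.2363] tool y ang 79.99 tilt [-0.0014 -0.0003 -1.    ] open 0.8022487593545905 F [ 0.4267  0.5056 -0.7528]
shift [-1.688 -9.476 -0.058] rz -1.251
channel_a 0.93 295 196 [ 0.5806 -0.139 ] [ 0.5794 -0.1473  0.0615  0.1693 10.4536]
channel_a 0.75 340 174 [ 0.48   -0.3736] [ 0.4924 -0.3875  0.0509  0.153  17.6102]
channel_a 0.63 273 246 [0.5175 0.1797] [ 0.5224  0.1854  0.0872  0.1663 80.3184]
channel_a 0.43 279 240 [0.5166 0.1383] [ 0.5025  0.113   0.0784  0.1484 74.8893]
channel_a 0.81 257 192 [0.5148 0.1932] [ 0.5182  0.1891  0.0999  0.156  79.7824]
channel_a 0.65 315 339 [ 0.489  -0.4324] [ 0.4922 -0.421   0.0676  0.164  16.5411]
channel_a 0.62 302 243 [ 0.5734 -0.103 ] [ 0.5687 -0.1262  0.0704  0.1364 10.557 ]
channel_a 0.42 263 208 [0.5088 0.0969] [ 0.5014  0.105   0.141   0.1208 78.2939]
```

View pics/w4.png

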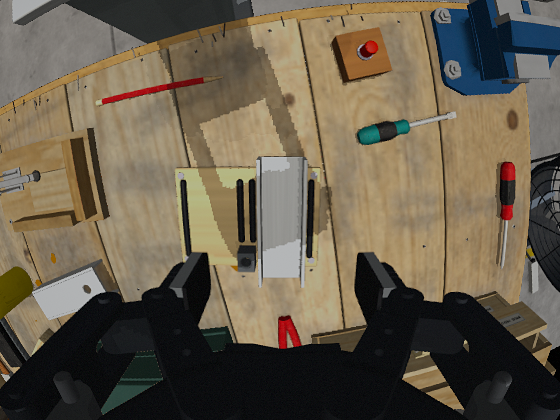

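Channel_a sits in the left bay between its ribs, at about (282,215). Next is channel_b, at roughly (0.49,-0.41).

>>> move_arm --motion '[[[-0.25,-1,-1],[0,0,0.8],100],[[-0.5,-2,-1],[0,0,1.6],100],[[-0.75,-3,-1],[0,0,2.4],100],[[-1,-4,-1],[0,0,3.2],100],[[-1.25,-5,-1],[0,0,4],100],[[-1.45,-6,-1],[0,0,4.8],100],[[-1.7,-7,-1],[0,0,5.6],100],[[-1.95,-8,-1],[0,0,6.4],100],[[-2.2,-9,-1],[0,0,7.2],100],[[-2.4,-10,-1],[0,0,7.9],100]]'

```text
time_s: 9.12
eef_pos: [0.5064, -0.4093, 0.2961]
eef_rot: [-0.001, 0.598, 0.802, 0.0]
wrist_force: [1.3, -0.4, -0.4]
opening: 1.0
```

```bash
python3 - <<'E'
from h import *
np.set_printoptions(precision=4,suppress=True)
delta([.51,-.46,.24],17.2)
im=viewer.camera("wrist"); cv2.imwrite("pics/w5.png",im)
rects("channel_b",.03,2)
E
```

```text
pos [ 0.5064 -0.4093  0.2961] tool y ang 16.58 tilt [-0.0009  0.0013 -1.    ] open 0.9998431553183893 F [ 1.348  -0.4054 -0.3733]
shift [-0.829 -0.183  0.934] rz -0.077
channel_b 0.98 391 25 [ 0.5792 -0.1897] [ 0.5767 -0.1899  0.06    0.0835 12.2224]
channel_b 0.82 273 175 [ 0.4909 -0.4202] [ 0.49   -0.4253  0.0557  0.1487 16.7794]
```

View pics/w5.png

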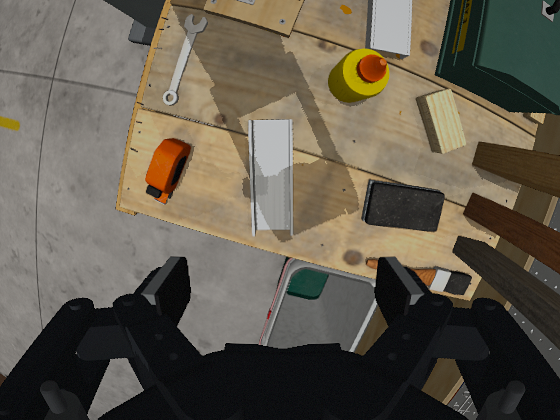

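```bash
python3 - <<'E'
from h import *
np.set_printoptions(precision=4,suppress=True)
delta([.49,-.425,.018],16.8)
E
```

```text
pos [ 0.5048 -0.4132  0.2944] tool y ang 16.34 tilt [-0.0028  0.0006 -1.    ] open 1.000596338227443 F [-0.296   0.7111 -0.3831]
shift [-0.126 -0.281  4.607] rz -0.058
```

Channel_b is fully visible at (271,178), with room on both sides.

>>> move_arm --motion '[[[-0.12,-0.28,1],[0,0,-0.06],100],[[-0.12,-0.28,2],[0,0,-0.06],100],[[-0.12,-0.28,3],[0,0,-0.06],100],[[-0.12,-0.28,4],[0,0,-0.06],100],[[-0.12,-0.28,4.6],[0,0,-0.06],100],[[-0.12,-0.28,4.6],[0,0,-0.06],100],[[-0.12,-0.28,4.6],[0,0,-0.06],0],[[-0.12,-0.28,4.6],[0,0,-0.06],0],[[-0.12,-0.28,4.6],[0,0,-0.06],0],[[-0.12,-0.28,4.6],[0,0,-0.06],0]]'

```text
time_s: 10.48
eef_pos: [0.4941, -0.4205, 0.0246]
eef_rot: [0.003, 0.593, 0.805, -0.001]
wrist_force: [0.9, 0.6, 6.5]
opening: 0.609
```

```bash
python3 - <<'E'
from h import *
np.set_printoptions(precision=4,suppress=True)
a=np.radians(-10.1);C=np.array([.5086,.1495]);P=C-.041*np.array([-np.sin(a),np.cos(a)])
print(P); delta([*P,.20],79.9)
E
```

```text
[0.5014 0.1091]
pos [ 0.4941 -0.4205  0.0246] tool y ang 17.29 tilt [ 0.0034 -0.0042 -1.    ] open 0.6092979105168358 F [0.8866 0.5766 6.4556]
shift [ 8.378  2.745 -2.959] rz -7.826
```

>>> move_arm --motion '[[[0,0,-1],[0,0,0],0],[[0,0,-2],[0,0,0],0],[[0,0,-3],[0,0,0],0],[[0.2,0,-4],[0,0,0],0],[[1.1,0.3,-4],[0,0,-0.8],0],[[2,0.6,-4],[0,0,-1.6],0],[[2.9,0.9,-4],[0,0,-2.4],0],[[3.8,1.2,-4],[0,0,-3.2],0],[[4.7,1.5,-4],[0,0,-4],0],[[5.6,1.8,-4],[0,0,-4.8],0]]'

```text
time_s: 11.72
eef_pos: [0.4956, -0.064, 0.2625]
eef_rot: [0.001, 0.293, 0.956, 0.0]
wrist_force: [1.0, 0.1, -1.9]
opening: 0.611
```

```bash
python3 - <<'E'
from h import *
np.set_printoptions(precision=4,suppress=True)
delta([.5014,.1091,.14],79.9)
E
```

```text
pos [ 0.4956 -0.064   0.2625] tool y ang 55.88 tilt [ 0.0019 -0.0006 -1.    ] open 0.6109411889014478 F [ 1.0057  0.1379 -1.9057]
shift [1.543 2.441 2.04 ] rz -3.003
```

>>> move_arm --motion '[[[0.5,0.8,0],[0,0,-1],0],[[1,1.6,0],[0,0,-2],0],[[1.54,2.4,0.5],[0,0,-3],0],[[1.54,2.44,1],[0,0,-3],0],[[1.54,2.44,1.6],[0,0,-3],0],[[1.54,2.44,1.6],[0,0,-3],0],[[1.54,2.44,1.6],[0,0,-3],0]]'

```text
time_s: 12.6
eef_pos: [0.503, 0.107, 0.1672]
eef_rot: [0.001, 0.09, 0.996, 0.0]
wrist_force: [0.4, -0.1, -1.2]
opening: 0.614
```

```bash
python3 - <<'E'
from h import *
np.set_printoptions(precision=4,suppress=True)
im=viewer.camera("wrist"); cv2.imwrite("pics/w6.png",im)
rects("channel_b",.18,2)
delta([.5014,.1091,.03],79.9)
E
```

```text
channel_b 0.98 375 185 [0.4664 0.1497] [ 0.4726  0.1501  0.0264  0.0691 79.9682]
channel_b 0.81 282 213 [0.4711 0.1117] [ 0.4809  0.1099  0.0508  0.1116 79.6741]
pos [0.5035 0.1069 0.1677] tool y ang 79.65 tilt [ 0.0036 -0.     -1.    ] open 0.6111877047308434 F [ 0.7351 -0.7433 -2.1279]
shift [0.05  0.029 2.295] rz -0.031
```

View pics/w6.png

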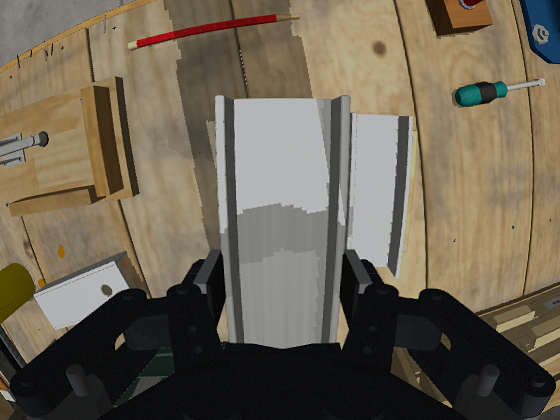

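```bash
python3 - <<'E'
from h import *
import json
np.set_printoptions(precision=4,suppress=True)
c3=viewer.calibration("wrist")
a=np.radians(-10.1);ex=np.array([np.cos(a),np.sin(a)]);ey=np.array([-ex[1],ex[0]]);C=np.array([.5086,.1495])
p=monitor.get_obs()["eef_pos"]
b=to_world(c3,216,97,p[2]+.0054,True)[:2];d=to_world(c3,350,97,p[2]+.0054,True)[:2];m=(b+d)/2+.075*ex-C
print("b centre est (cradle)",m@ex,m@ey,"tcp",(p[:2]-C)@ex,(p[:2]-C)@ey, "w",np.hypot(*(b-d)))
c4=json.load(open("w4.json"))
for u,v in [(257,157),(306,157),(260,285),(303,285)]:
    w=to_world(c4,u,v,.038,True)[:2]-C; print("a end",w@ex,w@ey)
for u,v in [(178,168),(320,168),(188,268),(320,268)]:
    w=to_world(c4,u,v,.008,True)[:2]-C; print("board",w@ex,w@ey)
for u,v in [(354,113),(412,117),(396,276)]:
    w=to_world(c3,u,v,.038,True)[:2]-C; print("a now",w@ex,w@ey)
E
```

```text
b centre est (cradle) -0.0008232555178116652 -0.04321571360710703 tcp 0.0024851565222760085 -0.042849571435992946 w 0.05275326332025182
a end -0.0780535168009018 0.013730524999747449
a end -0.07819556835508765 0.06433014971439115
a end 0.0695938802231708 0.014311405413743516
a end 0.06941096147074995 0.06444015346912907
board -0.06348538944952664 -0.08205328250051061
board -0.06253105798779626 0.08268026085570432
board 0.06444540613807705 -0.08018600070494109
board 0.06191985510444816 0.08721217507889112
a now -0.0733104363125504 0.014586808407490461
a now -0.07276170022817516 0.06572407238023105
a now 0.07353898513598621 0.06356062641959048
```

>>> move_arm --motion '[[[-0.015,0.035,1],[0,0,0],0],[[-0.015,0.035,1.7],[0,0,0],0],[[-0.015,0.035,2],[0,0,0],0],[[-0.015,0.035,2.15],[0,0,0],0],[[-0.015,0.035,2.22],[0,0,0],0],[[-0.015,0.035,2.24],[0,0,0],0],[[-0.015,0.035,2.24],[0,0,0],0]]'

```text
time_s: 13.58
eef_pos: [0.5046, 0.109, 0.0326]
eef_rot: [0.001, 0.09, 0.996, 0.0]
wrist_force: [-1.4, -0.5, 5.5]
opening: 0.607
```

>>> move_arm --motion '[[[0,0,0],[0,0,0],76],[[0,0,0],[0,0,0],76],[[0,0,0],[0,0,0],76],[[0,0,-1],[0,0,0],76],[[0,0,-2],[0,0,0],80],[[0.4,0,-3],[0,0,0],80],[[0.8,0,-3.7],[0,0,0],80],[[0.8,0,-3.7],[0,0,0],80],[[0.8,0,-3.7],[0,0,0],80]]'

```text
time_s: 14.7
eef_pos: [0.456, 0.1177, 0.2527]
eef_rot: [-0.0, 0.09, 0.996, -0.0]
wrist_force: [-0.7, 0.2, -0.4]
opening: 0.801
```

```bash
python3 - <<'E'
from h import *
import json
np.set_printoptions(precision=4,suppress=True)
im=viewer.camera("wrist"); cv2.imwrite("pics/w7.png",im)
json.dump({k:np.array(v).tolist() for k,v in viewer.calibration("wrist").items()},open("w7.json","w"))
rects("cradle",.008,1); rects("channel_a",.038,3); rects("channel_c_hole",.03,2);rects("cradle_socket",.034,1)
delta([.565,-.19,.22],10.7)
E
```

```text
cradle 0.86 311 214 [0.5025 0.1431] [ 0.5104  0.1489  0.0244  0.1312 79.8112]
channel_a 0.93 284 213 [0.4867 0.1126] [ 0.4971  0.1097  0.0552  0.151  79.5664]
channel_a 0.91 349 211 [0.4967 0.1848] [ 0.5106  0.186   0.058   0.1493 80.1515]
channel_a 0.57 127 285 [ 0.547  -0.1089] [ 0.5538 -0.1298  0.0419  0.1571 11.5614]
channel_c_hole 0.72 127 287 [ 0.5532 -0.1159] [ 0.5579 -0.1344  0.0443  0.1638 11.6191]
cradle_socket 0.89 315 216 [0.4973 0.1463] [ 0.5011  0.1476  0.0236  0.123  79.1773]
pos [0.4558 0.1175 0.2517] tool y ang 79.66 tilt [-0.0027 -0.     -1.    ] open 0.7993018008515185 F [-0.2304 -0.0069 -0.2515]
shift [-2.711 -4.715  0.523] rz 8.62
```

View pics/w7.png

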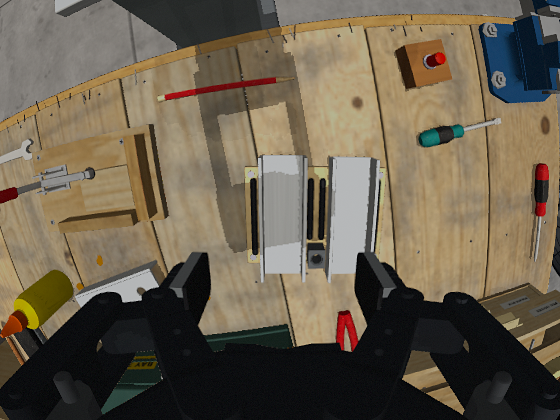

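```bash
python3 - <<'E'
from h import *
import json
np.set_printoptions(precision=4,suppress=True)
c=json.load(open("w7.json")); im=cv2.imread("pics/w7.png")
cv2.imwrite("pics/w7c.png",cv2.resize(im[145:295,235:395],(800,750),interpolation=cv2.INTER_CUBIC)[:600] if 0 else cv2.resize(im[150:290,235:395],(685,600),interpolation=cv2.INTER_CUBIC))
E
```

```text
(no output)
```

View pics/w7c.png

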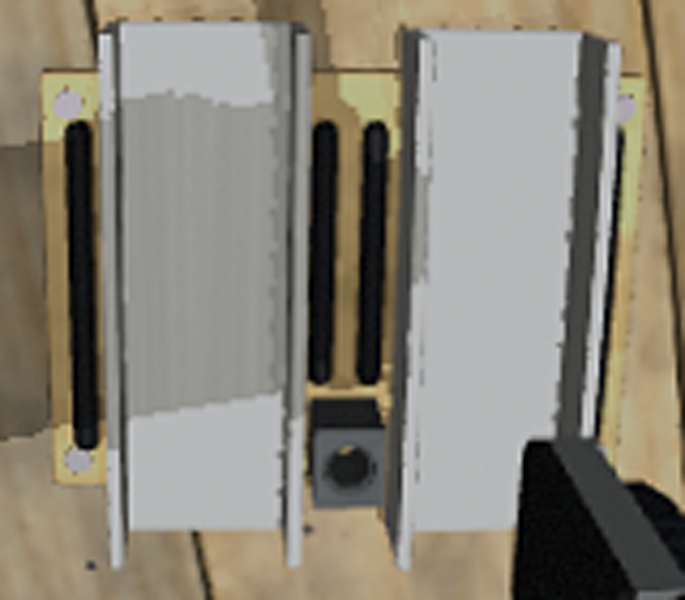

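Both lower channels lie flat between their ribs: board rows 72–485, webs about 26–530 in the crop, so each overhangs about 13 mm at both ends. Now channel_c.

>>> move_arm --motion '[[[-0.4,-0.7,-0.2],[0,0,1.2],100],[[-0.8,-1.4,-0.2],[0,0,2.4],100],[[-1.2,-2.1,-0.2],[0,0,3.6],100],[[-1.6,-2.8,-0.2],[0,0,4.8],100],[[-2,-3.5,-0.2],[0,0,6],100],[[-2.4,-4.2,-0.2],[0,0,7.2],100],[[-2.7,-4.7,-0.2],[0,0,8.5],100],[[-2.7,-4.7,-0.2],[0,0,8.6],100],[[-2.7,-4.7,-0.2],[0,0,8.6],100]]'

```text
time_s: 16.08
eef_pos: [0.5646, -0.1883, 0.264]
eef_rot: [-0.001, 0.636, 0.771, -0.0]
wrist_force: [0.4, -0.3, -0.1]
opening: 0.999
```

```bash
python3 - <<'E'
from h import *
import json
np.set_printoptions(precision=4,suppress=True)
im=viewer.camera("wrist"); cv2.imwrite("pics/w8.png",im)
json.dump({k:np.array(v).tolist() for k,v in viewer.calibration("wrist").items()},open("w8.json","w"))
rects("channel_c",.03,1); rects("channel_c_hole",.03,2);rects("glue_bottle",.0,1)
delta([.56,-.13,.1])
E
```

```text
channel_c 0.95 298 141 [ 0.5718 -0.1404] [ 0.5736 -0.1417  0.0538  0.1493 11.5384]
channel_c_hole 0.67 295 144 [ 0.5699 -0.1446] [ 0.5737 -0.1411  0.0539  0.1506 11.6052]
channel_c_hole 0.55 338 329 [ 0.6794 -0.3777] [ 0.6755 -0.39    0.1118  0.072   7.9401]
glue_bottle 0.76 258 254 [ 0.5523 -0.2979] [ 0.554  -0.3031  0.1197  0.0692 81.3644]
pos [ 0.565  -0.1877  0.2652] tool y ang 11.0 tilt [-0.      0.0001 -1.    ] open 1.0018547640225182 F [0.3969 0.6765 0.3721]
shift [0.96  0.103 2.753]
```

View pics/w8.png

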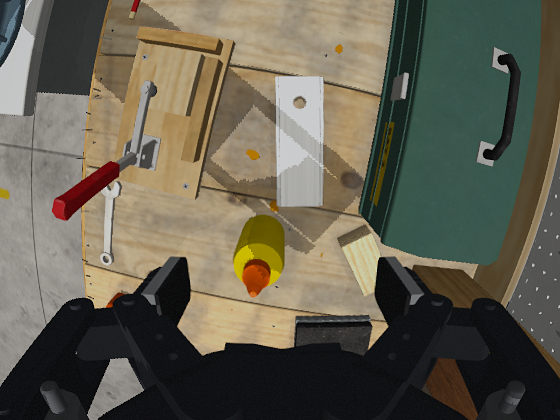

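Channel_c is at (0.5736,-0.1417), yaw 101.5°, hole at (299,101), clear of the toolbox and bottle. I'll grasp it 15 mm towards the hole end.

>>> move_arm --motion '[[[0.97,0.28,0.8],[0,0,-0.06],100],[[0.97,0.28,1.7],[0,0,-0.06],100],[[0.97,0.28,2.6],[0,0,-0.06],100],[[0.97,0.28,3.5],[0,0,-0.06],100],[[0.97,0.28,4.12],[0,0,-0.06],100],[[0.97,0.28,4.12],[0,0,-0.06],100],[[0.97,0.28,4.12],[0,0,-0.06],0],[[0.97,0.28,4.12],[0,0,-0.06],0],[[0.97,0.28,4.12],[0,0,-0.06],0],[[0.97,0.28,4.12],[0,0,-0.06],0]]'

```text
time_s: 17.52
eef_pos: [0.5728, -0.1292, 0.0209]
eef_rot: [0.003, 0.634, 0.774, 0.001]
wrist_force: [0.5, 0.2, 5.8]
opening: 0.612
```

```bash
python3 - <<'E'
from h import *
import json
np.set_printoptions(precision=4,suppress=True)
c=json.load(open("w7.json")); print("socket w7",to_world(c,316.8,258.2,.034,True))
a=np.radians(-10.1);ex=np.array([np.cos(a),np.sin(a)]);C=np.array([.5086,.1495]);print("socket pred",C+.045*ex)
T=C+.015*ex; print(T); delta([*T,.17],79.9)
E
```

```text
socket w7 [0.5497 0.1407 0.034 ]
socket pred [0.5529 0.1416]
[0.5234 0.1469]
pos [ 0.5728 -0.1292  0.0209] tool y ang 11.37 tilt [ 0.0048 -0.002  -1.    ] open 0.6116778244082115 F [0.5103 0.1964 5.8321]
shift [ 4.667  0.111 -2.499] rz -8.566
```

>>> move_arm --motion '[[[0,0,-1],[0,0,0],0],[[0,0,-2],[0,0,0],0],[[0.5,0,-2.5],[0,0,1.2],0],[[1,0,-2.5],[0,0,2.4],0],[[1.6,0,-2.5],[0,0,3.6],0],[[2.2,0,-2.5],[0,0,4.8],0],[[2.8,0,-2.5],[0,0,6],0],[[3.4,0,-2.5],[0,0,7.2],0],[[4,0,-2.5],[0,0,8.4],0],[[4.69,0.06,-2.5],[0,0,9.6],0]]'

```text
time_s: 18.77
eef_pos: [0.5185, 0.1491, 0.1691]
eef_rot: [0.0, 0.978, 0.21, 0.001]
wrist_force: [0.7, 1.2, -2.6]
opening: 0.611
```

```bash
python3 - <<'E'
from h import *
np.set_printoptions(precision=4,suppress=True)
delta([.5208,.1473,.17],-100.1); print(monitor.get_obs()["q"])
E
```

```text
pos [0.5185 0.1491 0.1691] tool y ang -65.79 tilt [ 0.0019  0.     -1.    ] open 0.6114206085394103 F [ 0.6523  1.2282 -2.5754]
shift [ 0.022  0.043 -0.014] rz 4.289
[ 0.0599  0.1757  1.7629 -0.0001  1.201   1.2081]
```

>>> move_arm --motion '[[[0.02,0.04,0],[0,0,1.2],0],[[0.02,0.04,0],[0,0,2.4],0],[[0.02,0.04,0],[0,0,3.6],0],[[0.02,0.04,0.4],[0,0,4.3],0],[[0.02,0.04,0.8],[0,0,4.3],0],[[0.02,0.04,0.8],[0,0,4.3],0],[[0.02,0.04,0.8],[0,0,4.3],0]]'

```text
time_s: 19.65
eef_pos: [0.5215, 0.1465, 0.1213]
eef_rot: [-0.0, 0.996, -0.086, 0.001]
wrist_force: [0.2, 0.4, -1.6]
opening: 0.615
```

```bash
python3 - <<'E'
from h import *
import json
np.set_printoptions(precision=4,suppress=True)
im=viewer.camera("wrist"); cv2.imwrite("pics/w9.png",im)
json.dump({k:np.array(v).tolist() for k,v in viewer.calibration("wrist").items()},open("w9.json","w"))
rects("channel_c",.131,2); rects("channel_c_hole",.131,2);rects("cradle_socket",.034,2)
delta([.5208,.1473,.03],-100.1)
E
```

```text
channel_c 0.96 284 236 [0.5414 0.1415] [ 0.5342  0.1435  0.0539  0.1005 79.7937]
channel_c 0.86 199 188 [0.5668 0.1713] [ 0.5608  0.1627  0.0308  0.0565 79.0814]
channel_c_hole 0.83 281 235 [0.5418 0.1426] [ 0.5341  0.1432  0.0535  0.1004 80.3114]
pos [0.5215 0.1465 0.1211] tool y ang -99.84 tilt [ 0.0021  0.0001 -1.    ] open 0.6181153649601994 F [-0.4252 -0.3422 -1.5754]
shift [-0.017 -0.01   1.519] rz 0.033
```

View pics/w9.png

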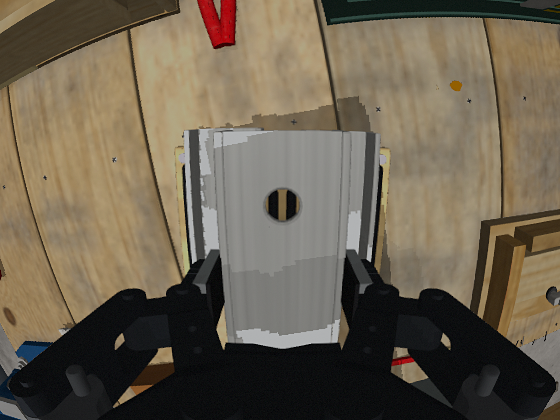

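```bash
python3 - <<'E'
from h import *
import json
np.set_printoptions(precision=4,suppress=True)
c=json.load(open("w9.json"));a=np.radians(-10.1);ex=np.array([np.cos(a),np.sin(a)]);ey=np.array([-ex[1],ex[0]]);C=np.array([.5086,.1495])
f=lambda u,v,z:(lambda w:print(u,v,round(w@ex,4),round(w@ey,4)))(to_world(c,u,v,z,True)[:2]-C)
print("hole");f(282.3,205,.130)
print("c end");f(222,130,.130);f(344,131,.130)
print("lower ends");f(186,130,.038);f(378,132,.038)
print("board corner");f(178,148,.008);f(389,150,.008)
E
```

```text
hole
282.3 205 0.0463 -0.0015
c end
222 130 0.0762 0.022
344 131 0.0761 -0.0253
lower ends
186 130 0.0753 0.0642
378 132 0.0746 -0.0669
board corner
178 148 0.0609 0.0803
389 150 0.0603 -0.0857
```

>>> move_arm --motion '[[[-0.025,0,0.5],[0,0,0.03],0],[[-0.025,0,0.8],[0,0,0.03],0],[[-0.025,0,1],[0,0,0.03],0],[[-0.025,0,1.15],[0,0,0.03],0],[[-0.025,0,1.3],[0,0,0.03],0],[[-0.025,0,1.4],[0,0,0.03],0],[[-0.025,0,1.46],[0,0,0.03],0],[[-0.025,0,1.46],[0,0,0.03],0]]'

```text
time_s: 20.85
eef_pos: [0.5194, 0.1467, 0.033]
eef_rot: [0.0, 0.996, -0.088, -0.0]
wrist_force: [-3.0, -1.0, 3.8]
opening: 0.61
```

Reached seated height with light contact. I'll check the hole against the socket before letting go.

```bash
python3 - <<'E'
from h import *
im=viewer.camera("wrist"); cv2.imwrite("pics/w10.png",cv2.resize(im[100:300,150:410],(780,600),interpolation=cv2.INTER_CUBIC))
E
python3 - <<'E'
from h import *
np.set_printoptions(precision=4,suppress=True)
cal=viewer.calibration("wrist"); p=monitor.get_obs()["eef_pos"]; a=np.radians(-10.1);ex=np.array([np.cos(a),np.sin(a)])
h=proj(cal,[*(p[:2]+.0326*ex),.042],True); print("pred hole",h)
im=viewer.camera("wrist"); g=cv2.cvtColor(im,6)
cv2.imwrite("pics/w10full.png",im)
x,y=int(h[0]),int(h[1])
for r in range(y-26,y+27,2): print(r,' '.join(f"{v:3d}" for v in g[r,x-28:x+29:2]))
E
```

```text
pred hole [279.7373 206.0912]
180 143 143 142 141 139 140 141 141 141 144 143 144 142 142 143 144 143 139 138 142 145 147 145 144 144 146 147 143 144
182 144 143 141 141 139 141 140 141 142 144 144 144 142 141 143 144 143 138 139 141 146 147 145 144 143 146 147 143 144
184 144 141 141 141 139 140 140 141 141 143 143 142 142 142 143 143 144 139 139 141 144 146 144 144 143 146 147 143 145
186 144 132 142 142 141 140 142 141 142 142 144 143 143 145 140 138 134 139 142 143 145 147 145 144 144 148 148 144 144
188 143 141 140 142 141 141 141 140 142 142 145 137 127 100 101 102  95  97  99 124 137 147 146 144 143 146 147 145 145
190 144 142 142 142 140 140 141 141 141 143 129 101  98  99  99 100  99  97  99 103 107 119 144 145 143 147 147 143 143
192 143 142 141 141 140 140 141 140 140 120  97 101  99 101 100 100 103 112 111 112 107  94 115 140 143 146 147 143 145
194 144 143 142 142 140 140 140 141 118  98  28  93 101 100 100 101 103 113 113 114  47  19  85 113 142 146 147 142 144
196 144 141 141 141 140 139 141 129 100  20  28  33  90 105 103 108 111 116 113  48  23  26  30 100 123 147 14
[... 1469 characters left out ...]
 138 137 138 139 140 140 136 127 126 121 111 112 107 110 116 127 127 137 143 141 142 145 144 141 143
224 143 140 139 138 139 138 137 138 138 139 141 141 135 131 128 128 126 125 125 134 142 143 142 141 141 145 143 140 142
226 142 140 139 139 138 137 138 138 139 139 140 141 140 140 141 140 141 137 137 139 141 142 141 140 141 145 144 141 142
228 142 140 139 139 137 137 137 138 139 139 141 139 140 138 139 141 140 138 136 139 141 142 141 140 141 145 143 140 141
230 142 140 139 138 139 137 137 138 138 139 140 139 139 139 140 140 141 137 136 139 142 143 141 142 141 144 144 141 142
232 141 140 139 138 138 138 137 137 137 139 140 140 140 139 139 141 142 136 136 138 141 142 141 140 141 145 143 141 142
```

```bash
python3 - <<'E'
from h import *
np.set_printoptions(precision=4,suppress=True)
cal=viewer.calibration("wrist");a=np.radians(-10.1);ex=np.array([np.cos(a),np.sin(a)]);ey=np.array([-ex[1],ex[0]]);C=np.array([.5086,.1495])
H=to_world(cal,282,204.5,.042,True); print("hole",H,(H[:2]-C)@ex,(H[:2]-C)@ey)
t=np.linspace(0,2*np.pi,9)[:-1]
for rad,z in [(.007,.042),(.007,.038),(.006,.0322),(.0078,.034),(.006,.008)]:
    print(rad,z,[proj(cal,[*(H[:2]+rad*(np.cos(k)*ex+np.sin(k)*ey)),z],True).round(0).tolist() for k in t])
for q in (0,.002,.004):
    print(q,proj(cal,[*(H[:2]+q*ex-.006*ex),.0322],True),proj(cal,[*(H[:2]+q*ex-.006*ex),.008],True))
print(monitor.get_obs()["time_s"])
E
```

```text
hole [0.552 0.14  0.042] 0.044359617647938256 -0.0017421124759982518
0.007 0.042 [[282.0, 187.0], [269.0, 192.0], [264.0, 204.0], [270.0, 216.0], [282.0, 221.0], [294.0, 216.0], [300.0, 205.0], [295.0, 192.0]]
0.007 0.038 [[282.0, 185.0], [270.0, 190.0], [265.0, 202.0], [270.0, 214.0], [282.0, 218.0], [294.0, 214.0], [299.0, 202.0], [294.0, 190.0]]
0.006 0.0322 [[282.0, 185.0], [272.0, 189.0], [268.0, 199.0], [272.0, 208.0], [282.0, 212.0], [292.0, 208.0], [296.0, 199.0], [292.0, 189.0]]
0.0078 0.034 [[282.0, 182.0], [269.0, 187.0], [263.0, 200.0], [269.0, 212.0], [282.0, 218.0], [295.0, 212.0], [300.0, 200.0], [295.0, 187.0]]
0.006 0.008 [[282.0, 176.0], [273.0, 179.0], [270.0, 187.0], [273.0, 196.0], [282.0, 199.0], [290.0, 196.0], [294.0, 188.0], [291.0, 179.0]]
0 [281.967  212.3108] [281.9296 199.1896]
0.002 [281.9712 207.8286] [281.9332 195.3122]
0.004 [281.9756 203.3129] [281.9369 191.4137]
20.95
```

The hole and socket arcs match a concentric prediction to within about 0.5 mm. Releasing and moving to the pin.

>>> move_arm --motion '[[[0,0,0],[0,0,0],78],[[0,0,0],[0,0,0],78],[[0,0,0],[0,0,0],78],[[0,0,-0.8],[0,0,0],78],[[0,0,-1.7],[0,0,0],78],[[0,0,-2.6],[0,0,0],78],[[0,0,-3.2],[0,0,0],78],[[0,0,-3.2],[0,0,0],78]]'

```text
time_s: 21.95
eef_pos: [0.5215, 0.1469, 0.2281]
eef_rot: [-0.001, 0.996, -0.088, 0.004]
wrist_force: [-0.2, -0.2, 0.8]
opening: 0.776
```

```bash
python3 - <<'E'
from h import *
np.set_printoptions(precision=4,suppress=True)
im=viewer.camera("wrist"); cv2.imwrite("pics/w11.png",im)
cal=viewer.calibration("wrist")
rects("channel_c",.042,3); rects("lock_pin",.05,1)
h=proj(cal,[.552,.14,.042],True); print(h)
g=cv2.cvtColor(im,6);x,y=h.astype(int)
for r in range(y-14,y+15,1): print(r,' '.join(f"{v:3d}" for v in g[r,x-14:x+15]))
delta([.355,.303,.22],-100)
E
```

```text
channel_c 0.92 283 200 [0.5085 0.1468] [ 0.5054  0.1474  0.0546  0.1507 79.8779]
channel_c 0.83 329 194 [0.5068 0.1003] [ 0.4988  0.1015  0.0389  0.1462 80.5081]
channel_c 0.59 237 191 [0.5259 0.1907] [ 0.5183  0.1934  0.0418  0.142  80.3914]
lock_pin 0.46 555 117 [ 0.557  -0.2013] [ 0.5543 -0.1996  0.0209  0.0454 84.0961]
[282.1516 156.5635]
142 149 147 148 147 146 145 144 145 145 144 147 148 146 146 148 147 144 142 147 150 149 147 148 149 148 148 148 144 144
143 150 149 148 146 146 146 144 144 144 145 148 148 147 146 147 147 144 141 146 149 149 147 148 150 149 148 147 145 144
144 149 148 147 146 146 145 144 144 144 144 147 147 146 146 148 148 144 142 147 150 149 147 147 150 148 147 148 144 143
145 150 148 148 146 146 145 144 144 144 145 147 147 147 145 147 147 144 142 146 149 149 147 148 150 148 147 147 145 143
146 149 148 148 147 145 144 144 143 145 146 147 147 146 145 146 147 143 141 146 149 148 147 147 151 148 148 147 145 143
147 149 148 148 147 144 144 144 144 144 145 146 147 146 145 147 146 143 140 146 148 149 147 147 150 148 147 146 144 143
148 150 147 148 146 144 145 144 144
[... 2192 characters left out ...]
 110 115 134 143 145 146 146 149 147 146 146 144 143
167 146 146 146 144 142 143 142 143 141 143 144 146 145 141 140 138 137 138 147 148 148 144 146 149 147 147 146 144 143
168 146 145 145 146 143 142 142 141 142 143 144 143 144 144 146 145 143 141 144 147 146 145 144 149 147 146 145 144 143
169 146 146 145 145 143 143 142 141 141 142 143 144 144 144 145 145 143 140 143 146 146 145 145 149 147 146 146 143 142
170 145 146 145 144 143 143 142 142 141 142 143 144 144 143 145 145 142 141 142 147 146 143 145 149 147 146 146 144 143
pos [0.5185 0.1466 0.2231] tool y ang -100.08 tilt [-0.0019 -0.0001 -1.    ] open 0.7802722950846063 F [-0.203  -0.4193 -0.5267]
shift [-3.139 -2.089  0.056] rz -0.011
```

>>> move_arm --motion '[[[-0.8,-0.5,0],[0,0,0],78],[[-1.6,-1,0],[0,0,0],78],[[-2.4,-1.6,0],[0,0,0],78],[[-3.14,-2.09,0.3],[0,0,0],70],[[-3.14,-2.09,0.8],[0,0,0],70],[[-3.14,-2.09,0.8],[0,0,0],70],[[-3.14,-2.09,0.8],[0,0,0],70]]'

```text
time_s: 22.98
eef_pos: [0.356, 0.3028, 0.1763]
eef_rot: [0.0, 0.996, -0.088, -0.0]
wrist_force: [0.8, -0.2, 0.0]
opening: 0.703
```

```bash
python3 - <<'E'
from h import *
np.set_printoptions(precision=4,suppress=True)
im=viewer.camera("wrist"); cv2.imwrite("pics/w12.png",im)
cal=viewer.calibration("wrist")
hsv=cv2.cvtColor(im,40); m=((hsv[...,0]<6)|(hsv[...,0]>174))&(hsv[...,1]>150)&(hsv[...,2]>60)
n,l,s,c=cv2.connectedComponentsWithStats(m.astype(np.uint8))
for i in range(1,n):
    if s[i,4]>40: print("red",s[i],c[i], to_world(cal,*c[i],.05,True))
b=m.copy(); 
k=1+np.argmax(s[1:,4]); 
for r in spotter.search_frame("wrist","lock_pin")[:2]: print(r["score"],np.array(r["centre"])*[560,420])
for r in spotter.search_frame("wrist","pin_stand")[:2]: print(r["score"],np.array(r["centre"])*[560,420])
rects("lock_pin",.05,2); rects("pin_stand",.034,2)
delta([.355,.303,.05])
E
```

```text
red [ 58  33  17  22 271] [66.2214 43.0221] [0.5437 0.4724 0.05  ]
red [ 61  82  21  24 402] [71.4776 93.0199] [0.4931 0.4733 0.05  ]
red [448 170  91  14 574] [491.7422 176.5087] [0.3473 0.1023 0.05  ]
red [270 209  16  23 301] [277.7342 220.113 ] [0.342  0.3081 0.05  ]
0.82 [278.824 218.82 ]
0.77 [274.68  203.784]
0.37 [419.104  45.78 ]
lock_pin 0.64 467 51 [0.4654 0.1159] [ 0.4713  0.1163  0.0415  0.0986 79.1467]
lock_pin 0.55 278 219 [0.3435 0.3079] [ 0.3438  0.3074  0.0159  0.0229 79.2281]
pin_stand 0.58 275 207 [0.3497 0.3092] [0.3458 0.3081 0.0554 0.0511 7.1806]
pin_stand 0.58 333 35 [0.49   0.2346] [ 0.4905  0.2343  0.0177  0.0675 79.9799]
pos [0.3566 0.303  0.1771] tool y ang -100.14 tilt [ 0.0013  0.0006 -1.    ] open 0.6973833543039157 F [-0.0821 -0.0273  0.0655]
shift [-0.029  0.006  2.118]
```

```bash
python3 - <<'E'
from h import *
from scipy.optimize import least_squares
np.set_printoptions(precision=4,suppress=True)
cal=viewer.calibration("wrist")
t=np.linspace(0,6.28,60)
def bb(p):
    q=np.array([proj(cal,[p[0]+.007*np.cos(k),p[1]+.007*np.sin(k),z],True) for z in (.038,.064) for k in t])
    return np.r_[q.min(0),q.max(0)]
o=np.array([269.5,208.5,285.5,231.5])
s=least_squares(lambda p:(bb(p)-o),[.345,.308],x_scale=.001,diff_step=1e-4); print(s.x,s.fun)
delta([*s.x,.05],-100)
E
```

```text
[0.3429 0.3081] [-0.7609 -1.0762  0.7589  1.034 ]
pos [0.3566 0.303  0.1771] tool y ang -100.14 tilt [ 0.0013  0.0006 -1.    ] open 0.6973833543039157 F [-0.0821 -0.0273  0.0655]
shift [-0.243 -0.042  2.118] rz -0.018
```

>>> move_arm --motion '[[[-0.24,-0.04,0.4],[0,0,0],60],[[-0.24,-0.04,1],[0,0,0],60],[[-0.24,-0.04,1.6],[0,0,0],60],[[-0.24,-0.04,2.1],[0,0,0],60],[[-0.24,-0.04,2.12],[0,0,0],60],[[-0.24,-0.04,2.12],[0,0,0],0],[[-0.24,-0.04,2.12],[0,0,0],0],[[-0.24,-0.04,2.12],[0,0,0],0],[[-0.24,-0.04,2.12],[0,0,0],0],[[-0.24,-0.04,2.12],[0,0,0],0]]'

```text
time_s: 24.48
eef_pos: [0.3432, 0.3087, 0.0508]
eef_rot: [-0.001, 0.996, -0.088, 0.001]
wrist_force: [-1.2, -0.5, 6.5]
opening: 0.14
```

>>> move_arm --motion '[[[0,0,-0.7],[0,0,0],0],[[0,0,-1.4],[0,0,0],0],[[0.8,0.43,-1.4],[0,0,0],0],[[1.6,0.86,-1.4],[0,0,0],0],[[2.4,1.3,-1.4],[0,0,0],0],[[3.2,1.73,-1.4],[0,0,0],0],[[3.92,2.16,-1.4],[0,0,0],0],[[3.92,2.16,-1.4],[0,0,0],0],[[3.92,2.16,-1.4],[0,0,0],0]]'

```text
time_s: 25.6
eef_pos: [0.5503, 0.1394, 0.1332]
eef_rot: [-0.0, 0.996, -0.088, -0.0]
wrist_force: [0.4, 0.4, -1.4]
opening: 0.132
```

```bash
cat > pin.py <<'E'
from h import *
from scipy.optimize import least_squares
np.set_printoptions(precision=4,suppress=True)
im=viewer.camera("wrist"); cv2.imwrite("pics/p.png",im)
cal=viewer.calibration("wrist"); p=monitor.get_obs()["eef_pos"]
hsv=cv2.cvtColor(im,40); m=((hsv[...,0]<6)|(hsv[...,0]>174))&(hsv[...,1]>150)&(hsv[...,2]>60)
n,l,s,c=cv2.connectedComponentsWithStats(m.astype(np.uint8))
for i in range(1,n):
    if s[i,4]>40: print("red",s[i],c[i])
zc=p[2]-.0168
for dz in (-.03,-.023,0,.004,.03): print(dz,"proj on TCP axis",proj(cal,[p[0],p[1],zc+dz],True).round(1))
t=np.linspace(0,6.28,16)
h=np.array([proj(cal,[.5522+.007*np.cos(k),.14+.007*np.sin(k),.042],True) for k in t]); print("hole bbox",h.min(0),h.max(0))
delta([.5522,.140,.1],-100)
E
python3 pin.py; python3 - <<'E'
import cv2
g=cv2.imread("pics/p.png",0)
for r in range(130,330,5): print(r,' '.join(f"{v:3d}" for v in g[r,246:320:3]))
E
```

```text
red [ 188    0   46   87 2396] [215.1511  40.3527]
red [ 269  250   28   47 1141] [282.4452 273.5863]
red [  0 284  12  18 161] [  4.9565 292.8634]
-0.03 proj on TCP axis [280.3 235.3]
-0.023 proj on TCP axis [280.3 239.5]
0 proj on TCP axis [280.1 255.5]
0.004 proj on TCP axis [280.  258.8]
0.03 proj on TCP axis [279.7 283.9]
hole bbox [270.2491 202.1103] [289.6068 220.6962]
pos [0.55   0.1399 0.1331] tool y ang -100.05 tilt [-0.0006  0.0003 -1.    ] open 0.13837792492910403 F [-0.0332  0.5286 -0.5186]
shift [ 0.037 -0.008  0.552] rz -0.006
130  99 104 106 104 109 110 110 113 108 104 100 100  97  95  94 104 103  99  98  97  93  94 100 104 103
135  96 100 109 108 109 108 111 110 106 105 102 101  98  97  97 104 103  98 102 103 103 100  99 102 111
140  91  96 104 108 110 112 114 113 113 112 106 104 100 100 100 103 105 102 106 108 106 108 108 107 104
145  95  99 103 105 110 112 113 113 115 112 110 108 105 103 102 102 107 107 108 111 111 112 111 107 106
150 100 104 104 102 105 110 113 114 113 112 110 110 107 106 105 104 105 106 109 110 112 112 111 105 104
155 102 104 109 107 108 110 115 
[... 2907 characters left out ...]
  23  10 117 179  35  36  38  36  35 154 175   2  24  15  11  15  13  11  10
300  15  15  15  13  14  11  27   6 149 187 185 185 185 185 185 184 191   1  23  11  12  13  11  18  13
305  16  12  14  14  17  14  25  15 145 139 185 185 185 185 184 185 189   3  23  11  11  15  13  11  16
310  14  14  13  13  13  13  27  15 146 142 143 185 185 185 186 163 131   5  24  10  16  13  13  10  15
315  18  16  12  16  14  16  26  13 146 143 144 127 129 129 130 132 131  20  26  10  18  12  13  15  12
320  14  15  16  14  19  16  23  14 143 144 143 126 128 129 129 133 131  36  24  13  18   7  15  13  19
325  10  18  16  14  20  17  39  38 143 144 143 140 127 129 128 134 131  52  24  10  18  10  10  14  13
```

```bash
cat > fit.py <<'E'
from h import *
from scipy.optimize import least_squares
np.set_printoptions(precision=4,suppress=True)
cal=viewer.calibration("wrist"); p=monitor.get_obs()["eef_pos"]; t=np.linspace(0,6.28,60)
im=cv2.imread("pics/p.png"); hsv=cv2.cvtColor(im,40); m=((hsv[...,0]<6)|(hsv[...,0]>174))&(hsv[...,1]>150)&(hsv[...,2]>60)
n,l,s,c=cv2.connectedComponentsWithStats(m.astype(np.uint8))
i=min(range(1,n),key=lambda i:np.hypot(*(c[i]-[282,273]))); b=s[i]; o=np.array([b[0],b[1],b[0]+b[2],b[1]+b[3]])-.5
zc=p[2]-.0168
def bb(x,r,zs):
    q=np.array([proj(cal,[x[0]+r*np.cos(k),x[1]+r*np.sin(k),z],True) for z in zs for k in t]); return np.r_[q.min(0),q.max(0)]
S=least_squares(lambda x:bb(x[:2],.007,(zc+x[2]/10+.004,zc+x[2]/10+.03))-o,[p[0],p[1],0],diff_step=1e-4); print("pin",S.x,S.fun)
g=cv2.cvtColor(im,6); h0=proj(cal,[.5522,.14,.042],True).astype(int)
sub=(g[h0[1]-14:h0[1]+15,h0[0]-16:h0[0]+17]<125).astype(np.uint8)
n,l,s,c=cv2.connectedComponentsWithStats(sub); i=l[14,16]; b=s[i]; print(b)
oh=np.array([b[0]+h0[0]-16,b[1]+h0[1]-14,b[0]+b[2]+h0[0]-16,b[1]+b[3]+h0[1]-14])-.5
H=least_squares(lambda x:bb(x,.007,(.042,))-oh,[.5522,.14],diff_step=1e-4); print("hole",H.x,H.fun)
d=H.x-S.x[:2]; delta([p[0]+d[0],p[1]+d[1],p[2]],-100)
E
python3 fit.py
```

```text
pin [ 0.5402  0.1404 -0.1797] [-0.5383  0.3818  0.5382 -0.3475]
[  7   6  20  20 319]
hole [0.5514 0.1404] [ 0.2835  0.6438 -0.2831 -0.6701]
pos [0.55   0.1399 0.1331] tool y ang -100.05 tilt [-0.0006  0.0003 -1.    ] open 0.13837792492910403 F [-0.0332  0.5286 -0.5186]
shift [ 0.184 -0.033 -0.   ] rz -0.006
```

```bash
python3 - <<'E'
from h import *
g=cv2.imread("pics/p.png",0)
print('    ',' '.join(f"{v:3d}" for v in range(262,304,1)))
for r in range(229,258): print(r,' '.join(f"{v:3d}" for v in g[r,262:304]))
cal=viewer.calibration("wrist"); p=monitor.get_obs()["eef_pos"]; t=np.linspace(0,6.28,60);zc=p[2]-.0168
for nm,r,z in [("tip2",.002,-.03),("taper",.004,-.023),("collar_bot",.009,0),("collar_top",.009,.004),("gripbot",.007,.004),("griptop",.007,.03)]:
    q=np.array([proj(cal,[p[0]+r*np.cos(k),p[1]+r*np.sin(k),zc+z],True) for k in t]); print(nm,q.min(0).round(1),q.max(0).round(1))
E
```

```text
262 263 264 265 266 267 268 269 270 271 272 273 274 275 276 277 278 279 280 281 282 283 284 285 286 287 288 289 290 291 292 293 294 295 296 297 298 299 300 301 302 303
229 147 147 145 144 144 142 143 141 142 143 144 144 145 144 144 144 145 146 146 143 139 133 130 132 133 131 130 131 134 136 133 133 134 131 130 130 129 132 132 131 129 127
230 146 147 143 144 144 143 142 142 143 143 143 144 145 145 145 144 145 146 146 143 142 139 129 133 133 131 131 131 134 135 133 132 133 131 131 129 130 132 131 133 129 128
231 147 146 145 144 143 143 143 141 142 143 144 144 144 144 144 143 146 145 146 143 142 139 129 132 133 133 130 131 134 135 132 132 134 131 131 130 130 131 132 131 130 127
232 146 147 144 144 143 142 143 142 143 143 142 145 144 145 145 143 145 146 147 143 143 139 130 133 133 132 131 131 135 136 134 132 133 132 130 130 130 132 131 132 129 127
233 146 147 145 144 144 143 143 143 142 143 143 145 144 145 145 145 146 145 140 139 138 137 131 133 133 132 131 131 135 136 133 133 133 132 130 129 130 131 133 131 129 128
234 147 146 145 144 144 144 143 144 142 143 143 145 145 143 137 137 141 
[... 3570 characters left out ...]
8  15  24  33  20  27  24  24  30  27  25  26  28  26  25  25  28  29  27  26  27  23  24  27  22  32  42  30  12  11  10  27  55  67  66  66
256  65  66  64  43   5  10  16  12  16  25  25  22  22  28  25  25  31  26  29  25  27  26  28  28  26  27  29  26  29  23  28  28  27  19  11  13  10  27  54  67  65  65
257  65  66  65  23   7  13  11   9  16  22  25  22  23  24  26  26  26  29  26  27  28  25  26  27  26  25  28  24  24  25  24  24  22   9  15  12  11  26  53  66  65  66
tip2 [276.9 232.1] [283.7 238.5]
taper [273.2 232.9] [287.3 246. ]
collar_bot [262.2 238.9] [297.9 271.5]
collar_top [261.8 241.8] [298.3 275. ]
gripbot [265.8 245.6] [294.2 271.5]
griptop [263. 269.] [296.4 298.1]
```

>>> move_arm --motion '[[[0.05,-0.027,0.2],[0,0,0],0],[[0.05,-0.027,0.4],[0,0,0],0],[[0.05,-0.027,0.55],[0,0,0],0],[[0.05,-0.027,0.55],[0,0,0],0],[[0.05,-0.027,0.55],[0,0,0],0]]'

```text
time_s: 26.28
eef_pos: [0.5542, 0.1404, 0.1001]
eef_rot: [-0.0, 0.996, -0.088, 0.0]
wrist_force: [1.0, 0.1, -0.7]
opening: 0.134
```

```bash
python3 - <<'E'
from h import *
im=viewer.camera("wrist"); cv2.imwrite("pics/p2.png",im); g=cv2.cvtColor(im,6)
print('    ',' '.join(f"{v:3d}" for v in range(258,308,2)))
for r in range(206,262,1): print(r,' '.join(f"{v:3d}" for v in g[r,258:308:2]))
cal=viewer.calibration("wrist");p=monitor.get_obs()["eef_pos"]; print(p)
for z in(.042,.034):
    print(z,[proj(cal,[p[0],p[1],z],True).round(1)])
E
```

```text
258 260 262 264 266 268 270 272 274 276 278 280 282 284 286 288 290 292 294 296 298 300 302 304 306
206 149 148 148 145 145 144 144 144 148 148 146 148 148 142 145 148 150 147 150 149 148 146 144 146 148
207 150 149 148 146 145 143 144 145 147 148 145 148 147 142 144 150 149 148 150 149 148 146 144 146 149
208 149 149 147 145 145 144 145 146 147 148 146 147 147 142 145 149 149 147 150 148 147 147 144 146 148
209 150 148 146 145 145 143 145 145 147 147 146 147 147 142 144 149 149 146 151 148 148 147 143 146 148
210 150 148 147 145 145 143 145 145 147 147 145 147 147 142 144 149 148 147 150 147 148 146 145 145 148
211 149 148 147 145 144 145 145 145 147 146 147 147 147 143 145 149 148 146 150 148 147 146 143 146 148
212 148 149 146 145 145 143 144 145 147 147 145 147 147 142 144 149 148 146 151 148 148 147 143 146 147
213 149 147 147 145 144 142 145 145 146 147 145 148 147 142 144 149 149 146 151 148 147 146 144 146 147
214 149 147 148 145 144 143 144 144 146 146 145 147 147 142 144 148 148 147 151 148 148 146 143 146 147
215 148 147 147 145 145 144 145 146 146 146 145 146 147 142 144 
[... 4218 characters left out ...]
7  13  15  17  26  22  30  24  24  25  29  27  25  28  25  23  10  14  52  65  66  66
257  65  67  65  66   9  13  16  22  24  25  28  27  25  31  25  28  23  24  25   6  15  54  66  65  64
258  65  66  65  66  11  16  12  23  26  24  31  26  33  30  28  24  31  26  25   8   9  50  66  66  67
259  66  65  65  67   8  16  21  23  24  28  30  25  29  28  24  29  29  24  25  11  13  44  67  65  63
260  66  66  65  67  11  12  20  28  23  23  25  30  27  29  24  29  27  25  25  12  15  45  64  62  63
261  64  65  65  53  13  10  21  25  23  28  24  27  28  27  27  25  27  28  25  14  11  34  63  64  65
[0.55437724 0.14034606 0.10040399]
0.042 [array([280.4, 229.1])]
0.034 [array([280.5, 225.2])]
```

Pin and hole agree to within about 0.5 mm in the image, so I'll insert it.

>>> move_arm --motion '[[[0,0,0.12],[0,0,0],0],[[0,0,0.24],[0,0,0],0],[[0,0,0.34],[0,0,0],0],[[0,0,0.42],[0,0,0],0],[[0,0,0.42],[0,0,0],0]]'

```text
time_s: 26.95
eef_pos: [0.5537, 0.1403, 0.0743]
eef_rot: [0.0, 0.996, -0.088, -0.001]
wrist_force: [-0.1, 0.6, -0.7]
opening: 0.13
```

>>> move_arm --motion '[[[0,0,0.1],[0,0,0],0],[[0,0,0.18],[0,0,0],0],[[0,0,0.24],[0,0,0],0],[[0,0,0.26],[0,0,0],0],[[0,0,0.27],[0,0,0],0],[[0,0,0.27],[0,0,0],0]]'

```text
time_s: 27.7
eef_pos: [0.5542, 0.1404, 0.0589]
eef_rot: [-0.0, 0.996, -0.088, 0.0]
wrist_force: [-0.1, -0.9, 0.3]
opening: 0.135
```

>>> move_arm --motion '[[[0,0,0.02],[0,0,0],0],[[0,0,0.04],[0,0,0],0],[[0,0,0.04],[0,0,0],0]]'

```text
time_s: 28.08
eef_pos: [0.5545, 0.1404, 0.0586]
eef_rot: [0.0, 0.996, -0.088, 0.0]
wrist_force: [-7.7, -0.7, 18.7]
opening: 0.134
```

The pin bottoms out at the expected height with 19 N, so its collar is on the web. Release and retreat.

>>> move_arm --motion '[[[0,0,-0.02],[0,0,0],0],[[0,0,-0.03],[0,0,0],50],[[0,0,-0.03],[0,0,0],50],[[0,0,-0.03],[0,0,0],50],[[0,0,-0.6],[0,0,0],50],[[0,0,-1.4],[0,0,0],50],[[0,0,-2.4],[0,0,0],50],[[0,0,-2.6],[0,0,0],50],[[0,0,-2.6],[0,0,0],50]]'

```text
time_s: 29.2
eef_pos: [0.5545, 0.1403, 0.2129]
eef_rot: [-0.0, 0.996, -0.088, 0.001]
wrist_force: [-0.1, -0.1, -0.8]
opening: 0.5
```

```bash
python3 pin.py; python3 - <<'E'
from h import *
from scipy.optimize import least_squares
np.set_printoptions(precision=4,suppress=True)
cal=viewer.calibration("wrist"); t=np.linspace(0,6.28,40)
im=cv2.imread("pics/p.png"); hsv=cv2.cvtColor(im,40); m=((hsv[...,0]<6)|(hsv[...,0]>174))&(hsv[...,1]>150)&(hsv[...,2]>60)
n,l,s,c=cv2.connectedComponentsWithStats(m.astype(np.uint8))
def bb(x,dz=0):
    q=np.array([proj(cal,[x[0]+.007*np.cos(k),x[1]+.007*np.sin(k),z+dz],True) for z in (.046,.072) for k in t]); return np.r_[q.min(0),q.max(0)]
P=proj(cal,[.5525,.14,.06],True); i=min(range(1,n),key=lambda i:np.hypot(*(c[i]-P))); b=s[i]; o=np.array([b[0],b[1],b[0]+b[2],b[1]+b[3]])-.5
for dz in (0,.005,.01,.03): 
    S=least_squares(lambda x:bb(x,dz)-o,[.5525,.14],diff_step=1e-4); print("pin",dz,S.x,S.fun,o)
rects("channel_c",.042,3)
viewer.camera("side"); [rects(k,.05,1,"side") for k in("lock_pin","channel_c","glue_bottle")]
print(monitor.get_obs()["time_s"])
E
```

```text
red [ 209    9   38   90 1860] [230.8253  52.9263]
red [275 188  15  19 230] [282.1913 196.9174]
red [ 21 223  15  19 170] [ 27.6941 232.3059]
red [ 33 263  14  15 157] [ 40.3248 269.9618]
red [318 338  20   6  67] [328.5075 340.7164]
-0.03 proj on TCP axis [280.3 235.3]
-0.023 proj on TCP axis [280.3 239.5]
0 proj on TCP axis [280.1 255.5]
0.004 proj on TCP axis [280.  258.8]
0.03 proj on TCP axis [279.8 283.9]
hole bbox [274.0948 185.5724] [288.6795 199.7754]
pos [0.5535 0.1403 0.2112] tool y ang -100.08 tilt [-0.0012 -0.     -1.    ] open 0.5003854912527014 F [-0.3625  0.3114 -0.6662]
shift [-0.019  0.008  1.854] rz -0.01
pin 0 [0.5522 0.1394] [-0.5827 -1.3469  0.5828  1.2763] [274.5 187.5 289.5 206.5]
pin 0.005 [0.5534 0.1392] [-0.733  -1.5443  0.7331  1.4628] [274.5 187.5 289.5 206.5]
pin 0.01 [0.5546 0.139 ] [-0.889  -1.7491  0.8891  1.656 ] [274.5 187.5 289.5 206.5]
pin 0.03 [0.5592 0.1382] [-1.5769 -2.65    1.577   2.5017] [274.5 187.5 289.5 206.5]
channel_c 0.87 325 211 [0.5268 0.1016] [ 0.5087  0.1002  0.0411  0.1371 80.2553]
channel_c 0.68 238 211 [0.5416 0.1847] [ 0.5244  0.1856  0.0536  0.136  79.2824]
channel_c 0.68 283 238 [0.5063 0.1461] [ 0.5066  0.1471  0.0556  0.1514 79.8431]
lock_pin 0.22 239 316 [ 0.3307 -0.3373] [ 0.3264 -0.335   0.1247  0.0282 85.0336]
channel_c 0.8 257 186 [0.5124 0.1812] [ 0.5153  0.1775  0.0343  0.1443 80.4693]
glue_bottle 0.57 317 273 [ 0.5606 -0.2593] [ 0.563  -0.2462  0.184   0.056  67.7686]
29.5
```

```bash
python3 -c "
from bench import workorder,monitor
print(workorder.hand_in(), monitor.get_obs()['time_s'])"
```

```text
the job is handed in; nothing more can be done
the job is handed in; nothing more can be done
```

The bundle is assembled and the job is handed in, at about 29.5 s on the robot's clock. The two open-side-up channels went into the left and right bays first. The drilled channel was then set astride them with its hole over the socket, and the locking pin pushed home and released.

**Lower channels:** a close-up before the top channel went on showed both flat between their ribs. They overhang the board by about 13 mm at each end, so they are centred lengthways to about 1 mm. A coarser estimate from one wrist view, which I discounted, had put them about 4 mm towards −x.

**Drilled channel:** seated height was reached with light contact. The hole and socket edges in the wrist picture matched a concentric fit to about 0.5 mm, and the socket still showed through the hole after release.

**Pin:** it slid in with almost no force, then stopped at the expected height with 19 N of contact. After release, its position fitted the home height at the hole to within about 1 mm.

**Gaps in the checks:**
- The final checks were numeric only, because I had used all 12 picture views.
- The detector did not find the pin in the last side-camera picture; its only report was a low-score false match elsewhere.
- I did not check every bystander at the end; no move was made onto any of them.

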